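# Lay a bottle down on the bottle roller and start it

### The arm

A 7-joint arm with a two-finger parallel gripper is mounted at the origin on a cart in front of the work surface, level with it; the furniture and walls round the work are solid. World frame = base frame: x ahead of the robot, y to its left, z up, the work surface at z = 0. Lengths are in m, angles in rad, forces in N, time in s.
With the tool pointing down it reaches from about 0.4 to 0.85 m from the base axis. Payload 10.4 kg.
Tool frame: the origin (TCP) lies on the mounting face of the last link; the fingertips stand 173 mm ahead of it and the grasp point (between the pads) lies 155 mm ahead of it; z points along the fingers, y is the line along which they close (so a half turn about z gives the same grasp; the last joint's range is limited). The gripper opens to 85 mm and grips with 20 to 120 N. Pads are 22 mm wide; open, the fingers measure 114 mm over their backs; the gripper's body (76 mm by 85 mm) begins 54 mm behind the grasp point. The pads swing forward as they close: fully open they stand 13 mm farther back than shut.
Start: joints at [-1.221, 0.332, -0.065, 1.46, 0.022, 1.35, -0.088], TCP at [0.228, 0.582, 0.405] pointing down, gripper open.
Joint ranges: [-2.6, 2.6], [-0.5, 2.12], [-1.47, 1.34], [0.16, 2.42], [-1.27, 4.41], [0.06, 2.06], [-2.6, 2.6]. Speed limits (rad/s): [2.22, 2.22, 2.79, 2.79, 3.14, 3.14, 3.14].

### API

Orientations are given as [roll, pitch, yaw] about the fixed x, y, z axes, in that order (R = Rz(yaw) Ry(pitch) Rx(roll)).
In Python, from station import readout, imaging, workorder gives the robot as it stands. The module is installed in compiled form; this text tells all that it offers.
- The arm moves only by the tool step_arm, never from a script. Its argument "deltas" is a list that holds one entry, the list of rows, each a list of 7 numbers: the shift along the tool's x, y, z in m, then the turn, a rotation vector about the tool's x, y, z in rad, then the opening, from 0 (shut) to 1 (fully open). In form: [[[x, y, z, rx, ry, rz, claw], ...]]. A call has 1 to 8 rows; each row shifts and turns the commanded pose from where the row before left it, along the tool's axes as they then stand; what a row does not reach is not made up. A row lasts 1/12 s, in which the tool goes at most 41.7 mm and 7.16 degrees, less where a joint would pass 70% of its speed; a pose out of reach is approached as far as the arm can. A call with a gripper value outside its range is refused whole. The fingers move at their own pace and stop on an object; the grip force is fixed at half the most. Time passes only in rows, so rows that do not move let the fingers close. It gives the time, the measured TCP pose, the force, the opening and the grip force at its end, in the units of the state.
- readout.read_state(): the state, without advancing time (a new reading comes with each control period).
- imaging.snapshot(name): name is "side" or "top"; returns a dict with "frame" (480x640x3 uint8, red, green, blue), "K" (3x3 intrinsics, pixels), "distortion" ([k1, k2, p1, p2, k3] as OpenCV has them; the pictures are not rectified), "extrinsics" (4x4, takes a point from camera to world coordinates). Camera axes: x right, y down, z forward; pixel columns grow to the right and rows downward; lengths in m; the calibration is good to about 2 mm. A picture is of the moment at which its call begins. There is no depth.
- workorder.hand_in(): hands the job in; it is judged then, once.
The state is a dict: "time_s": time; "q": joint angles; "qd": joint speeds; "joint_torque": joint torques, N m; "tool_pos": TCP position; "ee_rot": TCP orientation; "ft_force": force on the tool from outside, world axes, zero at the start; "wrist_torque": the same for the moment, N m; "grip_width": opening from 0.0 (shut) to 1.0 (fully open); "grasp_force": force on a finger pad.
Only numpy, scipy, OpenCV 4.12 (cv2) and the standard library are available. Lean on these libraries where they do the work, as an engineer would, in place of code of your own. Each camera call takes 0.05 s, during which the arm holds its last target. There are 200 camera calls.

### The job

Load the bottle roller: with the fingertips, tip the tall black-capped bottle on its deck over against the two rubber stops, and let it down gently all the way until it lies on its side along the two rollers, cap outward. It must never drop freely, be squeezed hard or be lifted off the machine. When it lies still and you have let go, push the round grey start key on the deck (not the black dial) fully in, and leave everything else as it stands.

Things in the scene. Friction and masses are not known exactly. Their poses are not given: they have to be found in the camera images.
- roller: Bottle roller, a fixed bench machine: white drive housing with a flat deck, two black rubber rollers beside it. Origin on the work surface under the middle of the stop line; z up, y along the rollers, from them towards the deck, x across. Deck at z = 80 mm, x -75 to 75, y -8 to 165 mm. A black dial 16 mm high on it at x = 42, y = 130 mm has no part in the job.
- roller_stop (a point): Point on the deck midway between two domed rubber stops (12 mm across, 8 mm high, on the deck at the machine's x = +-26, y = 3.5 mm); it is the machine's (0, 0, 80) mm. The bottle's foot pivots here; it tips towards the machine's -y.
- rollers_mid (a point): Point midway between the two rollers, at the height of their axes and half way along: the machine's (0, -65, 73) mm. The rollers turn freely, 30 mm across, axes along y at x = +-26 mm, rubber from y = -15 to -115 mm. An end plate (110 mm wide, top z = 76 mm) follows to y = -134 mm, then only free air above the work surface.
- bottle: Tall white plastic bottle with a faceted black cap, upright on the deck, its foot within 2 mm of the two stops; closed, 0.28 to 0.46 kg, past its balance at about 19 degrees of lean. 69 mm across up to about 120 mm, then a shoulder; bottom edge rounded by 8 mm. Origin at the centre of its underside, z along its axis to the cap. Lying in place its axis is 115 mm above the work surface, its underside near the stop line.
- bottle_cap (a point): Centre of the top of that bottle's cap, 165 mm from the underside along its axis. The cap is 50 mm across from 150 to 165 mm above the underside, with a skirt 58 mm across from 138 to 150 mm. When the bottle lies on the rollers the cap overhangs the end plate, with free air below it.
- start_key (a joint): Travel of the start key in m: 0 out, 0.005 fully pressed straight down; it springs back when released, and takes about 4 N.
- start_key_top (a point): Top centre of the start key, a grey round key 24 mm across in a dark collar 40 mm across, on the deck on the robot's side at the machine's x = -42, y = 130 mm; its top stands 17 mm above the deck, 9 mm above the collar.
- bottle_mid: Bystander: similar smaller black-capped bottle, 66 x 143 mm, standing on the work surface behind the machine. Origin at the centre of its underside.
- bottle_small: Bystander: the smallest black-capped bottle, 58 x 125 mm, standing on the work surface behind the machine. Origin at the centre of its underside.
- spatula: Bystander: steel spatula with a black grip, 205 x 58 x 9 mm, lying on the work surface right of the machine. Origin at its middle, underneath.
- petri: Bystander: closed petri dish, 61 mm across, 15 mm high, on the work surface to the left. Origin at the centre of its underside.
Not all that is in view belongs to the job. What is shaped like the bottle but green or red is not meant.

How it is judged:
On the way, in this order (a step that is already met when the one before it is completed fails the run):
1. the bottle lies on its side along the rollers, cap outward, still and let go of (angle between bottle's own z axis and vertical between 1.5 and 1.64 rad and angle between the z axis of bottle and the y axis of roller, either way round below 0.08 rad and x of bottle in the frame of roller between -0.008 and 0.008 m and y of bottle in the frame of roller between -0.015 and 0.02 m and z of bottle in the frame of roller between 0.109 and 0.121 m and y of bottle_cap in the frame of roller below -0.13 m and angular speed of bottle below 0.3 rad/s and contact force between the fingers and bottle below 0.05 N), for 0.3 s.
2. the start key is pushed fully in (value of joint start_key above 0.004 m), for 0.1 s.
At the end, for the whole second after the job is handed in: The bottle lies at rest along the rollers, level and straight within 4 degrees, cap outward, its underside within 8 mm of the rollers' middle, at most 15 mm beyond or 20 mm behind the stop line and within 6 mm of its resting height; the start key has been pressed and is out again (angle between bottle's own z axis and vertical between 1.5 and 1.64 rad and angle between the z axis of bottle and the y axis of roller, either way round below 0.08 rad and x of bottle in the frame of roller between -0.008 and 0.008 m and y of bottle in the frame of roller between -0.015 and 0.02 m and z of bottle in the frame of roller between 0.109 and 0.121 m and y of bottle_cap in the frame of roller below -0.13 m and angular speed of bottle below 0.3 rad/s and linear speed of bottle below 0.02 m/s and value of joint start_key below 0.0015 m); the robot touches nothing.
It fails at once if the bottle drops: it turns faster than 3 rad/s (angular speed of bottle above 3 rad/s).
It fails at once if the bottle is lifted off the machine (z of bottle in the frame of roller above 0.13 m or (angle between bottle's own z axis and vertical below 0.3 rad and z of bottle in the frame of roller above 0.105 m)).
It fails at once if the bottle is squeezed hard or gripped (more than 30 N from the fingers) (contact force between the fingers and bottle above 30 N).
It fails at once if the start key is pressed before the bottle lies on the rollers (value of joint start_key above 0.003 m and angle between bottle's own z axis and vertical below 1.45 rad).
It fails at once if a bystander is disturbed (distance of any of bottle_mid, bottle_small, spatula, petri from where it was at the start of the episode above 0.03 m or angle between any of bottle_mid, bottle_small's own z axis and vertical above 0.5 rad).
It also fails if it takes over 67 s, if anything falls off the work surface, if the arm or the gripper's body presses on something with over 40 N, if the wrist force passes 120 N, or if a joint passes its speed limit or range.

## Working session

There is one attempt and no reset: what is moved stays moved. The work goes in short steps, Python scripts to look and compute and a tool call to move; the robot and the scene stay as the last step left them, time stands still between calls to the robot, and variables do not carry over. Pictures are saved under pics/ and viewed, at most 12 in all, crops included, and the job is handed in when it is done.

Besides the shell and the picture viewer there is one more tool, called after "Request:" as name([rows], argument=value, ...), one row to a line, values as JSON. step_arm: Moves the arm, as the interface text tells. Its arguments: {"type":"object","properties":{"deltas":{"type":"array","items":{"type":"array","items":{"type":"array","items":{"type":"number"}}}}},"required":["deltas"]}

```bash
mkdir -p pics; python3 - <<'E'
from station import readout, imaging
import cv2,pickle
for n in("side","top"):
    s=imaging.snapshot(n); pickle.dump(s,open(n+"0.pkl","wb")); cv2.imwrite(f"pics/{n}0.png",s["frame"][:,:,::-1]); print(n,s["K"].tolist(),s["distortion"],s["extrinsics"].round(3).tolist())
print(readout.read_state())
E
```

```text
side [[466.17384783261645, 0.0, 314.79886377700774], [0.0, 466.17384783261645, 236.11851364907318], [0.0, 0.0, 1.0]] [-0.02526505  0.          0.          0.          0.        ] [[0.999, -0.017, 0.043, 0.552], [-0.047, -0.375, 0.926, -0.971], [0.0, -0.927, -0.375, 0.577], [0.0, 0.0, 0.0, 1.0]]
top [[502.3444603359627, 0.0, 316.6791898885306], [0.0, 502.3444603359627, 242.17190025316552], [0.0, 0.0, 1.0]] [0.04463691 0.         0.         0.         0.        ] [[0.157, -0.95, 0.271, 0.305], [-0.988, -0.15, 0.046, -0.036], [-0.003, -0.275, -0.961, 1.241], [0.0, 0.0, 0.0, 1.0]]
{'time_s': 0.1, 'q': array([-1.22058688,  0.33283273, -0.06472928,  1.4608328 ,  0.02163507,
        1.34989563, -0.08850958]), 'qd': array([-1.42756595e-03,  6.18161962e-06, -9.95088500e-04, -1.55117851e-03,
       -1.20474276e-03, -2.24171430e-04,  1.90792489e-03]), 'joint_torque': array([ 9.77703930e-04, -6.26741910e+01,  4.90132661e-02, -3.92431712e+01,
        1.63484551e-02,  6.88053580e-03, -3.46889306e-05]), 'tool_pos': array([0.22759166, 0.58197679, 0.40399213]), 'ee_rot': array([-3.14032358e+00,  8.04593364e-05,  2.76882776e+00]), 'ft_force': array([-0.138001  , -0.68947609,  0.36657766]), 'wrist_torque': array([-0.00171939,  0.00646347, -0.00538307]), 'grasp_force': 0.0, 'grip_width': 1.0013026233829092}
```

View pics/side0.png

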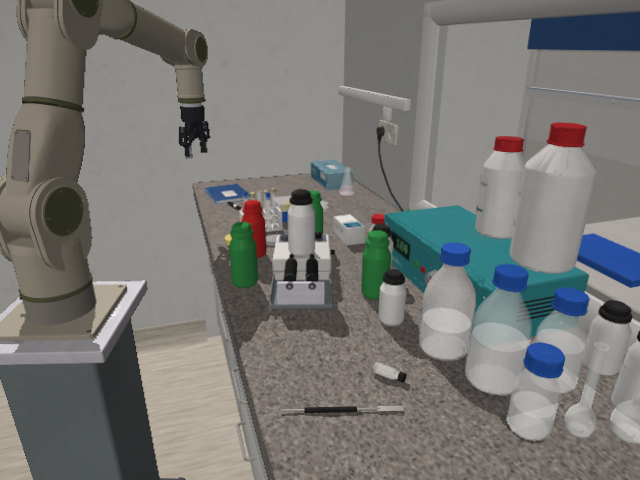

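View pics/top0.png

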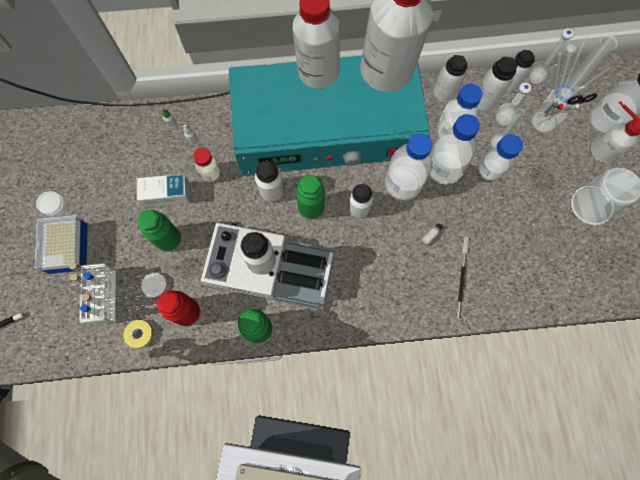

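The side view shows the machine at about (301,270), with the white bottle on it and its cap at (301,197). In the top view the machine is at about (268,265), with the key near (217,270), the dial at (226,236) and the cap at (257,245). I'll enlarge both.

```bash
python3 - <<'E'
import cv2
a=cv2.imread("pics/top0.png")[215:315,195:345]; cv2.imwrite("pics/topc.png",cv2.resize(a,None,fx=5.333,fy=5.333,interpolation=cv2.INTER_CUBIC)[:600,:800])
a=cv2.imread("pics/side0.png")[180:312,230:406]; cv2.imwrite("pics/sidec.png",cv2.resize(a,None,fx=4.5,fy=4.5,interpolation=cv2.INTER_CUBIC))
E
```

```text
(no output)
```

View pics/topc.png

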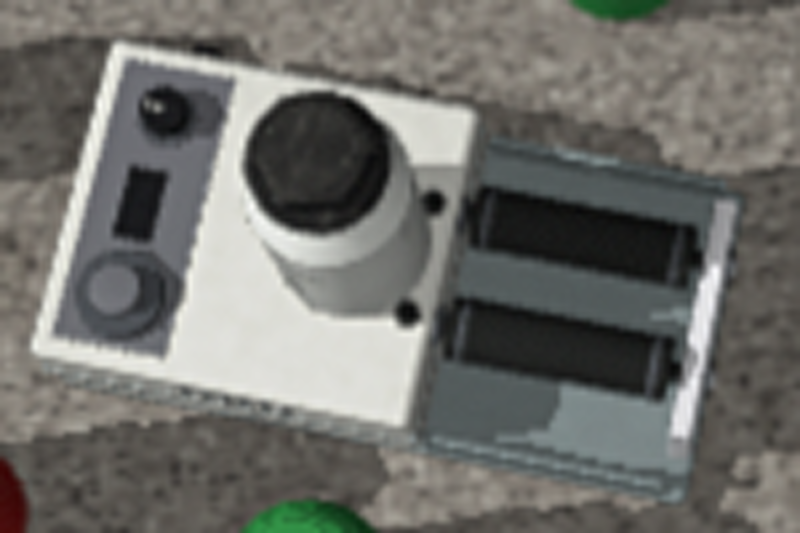

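View pics/sidec.png

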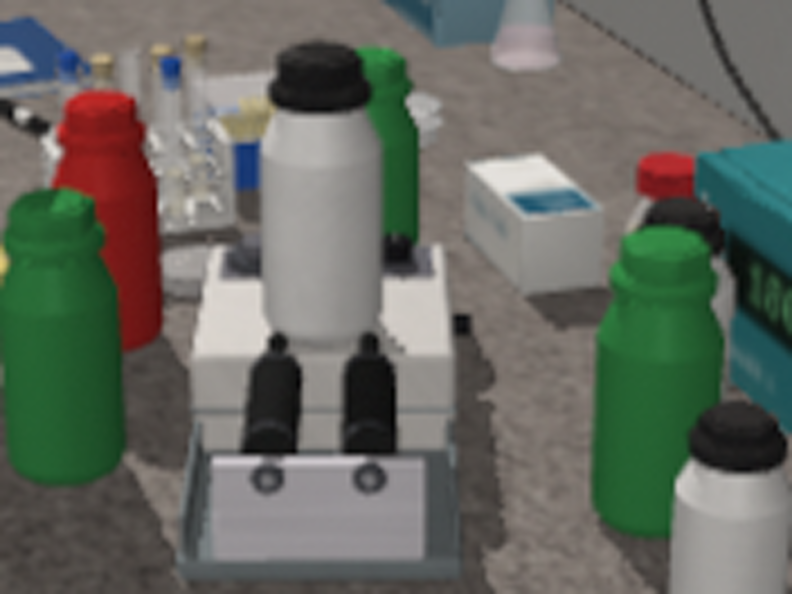

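```bash
cat >geo.py <<'E'
import numpy as np,cv2,pickle
from scipy.optimize import least_squares
cams={n:pickle.load(open(n+"0.pkl","rb")) for n in("top","side")}
def proj(n,P):
    c=cams[n];T=np.linalg.inv(c["extrinsics"])
    return cv2.projectPoints(np.atleast_2d(P).astype(float),cv2.Rodrigues(T[:3,:3])[0],T[:3,3],c["K"],np.array(c["distortion"]))[0][:,0]
E
python3 - <<'E'
from geo import *
top=np.array([[115,42,75,165,80],[477,105,75,-8,80],[35,350,-75,165,80],[410,428,-75,-8,80],[432,203,26,3.5,88],[407,313,-26,3.5,88],[112,290,-42,130,97],[163,105,42,130,96]],float)
side=np.array([[279,341,-26,3.5,88],[370,341,26,3.5,88],[192,355,-75,-8,80],[452,355,75,-8,80]],float)
ut=(top[:,:2]+.5)/5.333-.5+[195,215]; us=(side[:,:2]+.5)/4.5-.5+[230,180]
def w(p,M):
    c,s=np.cos(p[2]),np.sin(p[2]); M=M/1000
    return np.c_[p[0]+c*M[:,0]-s*M[:,1],p[1]+s*M[:,0]+c*M[:,1],M[:,2]]
for nm,use in(("both",(1,1)),("top",(1,0)),("side",(0,1))):
    f=lambda p:np.r_[use[0]*(proj("top",w(p,top[:,2:]))-ut).ravel(),use[1]*(proj("side",w(p,side[:,2:]))-us).ravel()]
    r=least_squares(f,[.55,0,0],loss="soft_l1"); print(nm,r.x.round(4),r.fun.round(1))
    if nm=="both":p=r.x
cap=[(np.array([315,160])+.5)/5.333-.5+[195,215],(np.array([321,62])+.5)/4.5-.5+[230,180]]
r=least_squares(lambda q:np.r_[proj("top",[*q,.245])[0]-cap[0],proj("side",[*q,.245])[0]-cap[1]],p[:2]);d=r.x-p[:2];c,s=np.cos(p[2]),np.sin(p[2])
print("cap",r.x,r.fun,"machine",c*d[0]+s*d[1],-s*d[0]+c*d[1])
E
```

```text
both [ 0.5657  0.1083 -0.0322] [-0.9 -1.3  1.  -0.3 -1.5  0.6  0.3 -0.4  0.2 -1.1  0.2 -0.7  0.6 -0.6
 -0.2  0.4 -1.3 -0.6 -1.1 -0.7 -1.5  1.2  0.   0.9]
top [ 0.5644  0.1082 -0.0386] [-0.7 -1.1  1.1  0.3 -1.7  0.7  0.   0.2  0.2 -0.5  0.1 -0.1  0.5 -0.3
 -0.1  0.6 -0.  -0.  -0.  -0.  -0.   0.  -0.   0. ]
side [ 0.5684  0.11   -0.0582] [-0.  -0.   0.  -0.  -0.  -0.  -0.  -0.  -0.  -0.  -0.  -0.   0.  -0.
  0.  -0.  -0.2 -1.  -0.1 -0.9 -0.4  0.6  1.   0.9]
cap [0.56401947 0.13830134] [ 0.51092185 -1.73498354 -2.10690589 -0.89812299] machine -0.00267311061396547 0.029909906071281966
```

The machine origin fits at about (0.565, 0.108), with a yaw of about -0.036. The bottle axis measures 30 mm in machine y against the expected 34, which agrees within the error.

Plan: straddle the cap with loosely open fingers, then turn hand and bottle together by 90° about the stop line.

Request:
step_arm([
  [[0, 0, -0.0075, 0, 0, -0.042, 0.8], [0, 0, -0.0075, 0, 0, -0.042, 0.8], [0, 0, -0.0075, 0, 0, -0.042, 0.8], [0, 0, -0.0075, 0, 0, -0.042, 0.8], [0, 0, -0.0075, 0, 0, -0.042, 0.8], [0, 0, -0.0075, 0, 0, -0.042, 0.8], [0, 0, -0.0075, 0, 0, -0.042, 0.8], [0, 0, -0.0075, 0, 0, -0.042, 0.8]],
])

```text
time_s: 0.77
tool_pos: [0.2276, 0.582, 0.4646]
ee_rot: [-3.141, -0.0, 3.107]
ft_force: [-0.6, -0.2, 0.6]
grip_width: 0.795
grasp_force: 0.0
```

Request:
step_arm([
  [[-0.022, -0.027, 0, 0, 0, 0, 0.8], [-0.022, -0.027, 0, 0, 0, 0, 0.8], [-0.022, -0.027, 0, 0, 0, 0, 0.8], [-0.022, -0.027, 0, 0, 0, 0, 0.8], [-0.022, -0.027, 0, 0, 0, 0, 0.8], [-0.022, -0.027, 0, 0, 0, 0, 0.8], [-0.022, -0.027, 0, 0, 0, 0, 0.8], [-0.022, -0.027, 0, 0, 0, 0, 0.8]],
])

```text
time_s: 1.43
tool_pos: [0.3963, 0.3581, 0.4645]
ee_rot: [-3.141, -0.0, 3.105]
ft_force: [0.3, -0.2, 0.5]
grip_width: 0.804
grasp_force: 0.0
```

Request:
step_arm([
  [[-0.022, -0.027, 0, 0, 0, 0, 0.8], [-0.022, -0.027, 0, 0, 0, 0, 0.8], [-0.022, -0.027, 0, 0, 0, 0, 0.8], [-0.022, -0.027, 0, 0, 0, 0, 0.8], [-0.022, -0.027, 0, 0, 0, 0, 0.8], [-0.022, -0.027, 0, 0, 0, 0, 0.8], [-0.022, -0.027, 0, 0, 0, 0, 0.8], [0, 0, 0, 0, 0, 0, 0.8]],
])

```text
time_s: 2.1
tool_pos: [0.5456, 0.1581, 0.4643]
ee_rot: [-3.138, 0.001, 3.096]
ft_force: [-0.3, -0.9, 0.2]
grip_width: 0.799
grasp_force: 0.0
```

```bash
cat >>geo.py <<'E'
from scipy.spatial.transform import Rotation as R
O=np.array([.565,.108,0]);YAW=-.036
M=R.from_euler("z",YAW)
def status():
    from station import readout
    s=readout.read_state();r=R.from_euler("xyz",s["ee_rot"])
    tip=s["tool_pos"]+r.apply([0,0,.173])
    print("t",round(s["time_s"],2),"q",s["q"].round(2),"pos",s["tool_pos"].round(4),"rpy",s["ee_rot"].round(3),"F",s["ft_force"].round(2),"w",round(s["grip_width"],3),"tip_m",(M.inv().apply(tip-O)*1e3).round(1))
    return s,r
def to(p_m,rot):   # machine-frame target of fingertips (mm) and tool rotation: one-shot tool-frame delta
    s,r=status(); tcp=O+M.apply(np.array(p_m)/1e3)-rot.apply([0,0,.173])
    print("d_tool mm",(r.inv().apply(tcp-s["tool_pos"])*1e3).round(1),"rotvec",(r.inv()*rot).as_rotvec().round(4))
down=M*R.from_euler("xyz",[np.pi,0,np.pi])   # tool y = machine y
E
python3 -c "
from geo import *
to([0,33,275],down)"
```

```text
t 2.1 q [-0.6   0.18  0.27  1.54 -0.04  1.43  1.2 ] pos [0.5456 0.1581 0.4643] rpy [-3.138e+00  1.000e-03  3.096e+00] F [-0.34 -0.9   0.25] w 0.799 tip_m [-21.1  48.9 291.3]
d_tool mm [-21.4 -16.1  16.4] rotvec [-0.0032  0.0011 -0.0101]
```

Request:
step_arm([
  [[-0.007, -0.005, 0.004, -0.001, 0, -0.003, 0.8], [-0.007, -0.005, 0.004, -0.001, 0, -0.003, 0.8], [-0.007, -0.005, 0.003, -0.001, 0, -0.003, 0.8], [0, 0, 0, 0, 0, 0, 0.8]],
])

```text
time_s: 2.43
tool_pos: [0.5638, 0.1488, 0.4523]
ee_rot: [3.14, -0.001, 3.114]
ft_force: [0.1, -0.0, -0.0]
grip_width: 0.798
grasp_force: 0.0
```

Request:
step_arm([
  [[0, -0.0196, -0.0013, -0.05236, 0, 0, 0.8], [0, -0.0196, -0.0013, -0.05236, 0, 0, 0.8], [0, -0.0196, -0.0013, -0.05236, 0, 0, 0.8], [0, -0.0196, -0.0013, -0.05236, 0, 0, 0.8], [0, -0.0196, -0.0013, -0.05236, 0, 0, 0.8], [0, -0.0196, -0.0013, -0.05236, 0, 0, 0.8], [0, -0.0196, -0.0013, -0.05236, 0, 0, 0.8], [0, -0.0196, -0.0013, -0.05236, 0, 0, 0.8]],
])

```text
time_s: 3.1
tool_pos: [0.5586, -0.0056, 0.4352]
ee_rot: [2.717, 0.001, 3.115]
ft_force: [0.7, 0.2, -0.1]
grip_width: 0.799
grasp_force: 0.0
```

```bash
python3 -c "
from geo import *
status()"
```

```text
t 3.1 q [-0.28  0.18  0.38  1.63 -0.5   1.4   1.74] pos [ 0.5586 -0.0056  0.4352] rpy [2.717e+00 1.000e-03 3.115e+00] F [ 0.65  0.2  -0.13] w 0.799 tip_m [ -2.8 -42.4 277.6]
```

```bash
cat >kin.py <<'E'
import numpy as np, itertools
from scipy.spatial.transform import Rotation as R
from scipy.optimize import least_squares
D=[([-1.22058688,.33283273,-.06472928,1.4608328,.02163507,1.34989563,-.08850958],[.22759166,.58197679,.40399213],[-3.14032358,0,2.76882776]),
([-.6,.18,.27,1.54,-.04,1.43,1.2],[.5456,.1581,.4643],[-3.138,.001,3.096]),
([-.28,.18,.38,1.63,-.5,1.4,1.74],[.5586,-.0056,.4352],[2.717,.001,3.115])]
def fk(q,s,L,base,tool):
    r=R.from_euler("z",base);p=np.array([0,0,L[0]])
    for i in range(7):
        r=r*R.from_euler("zyzyzyz"[i],s[i]*q[i])
        if i==1:p=p+r.apply([L[4],0,L[1]])
        if i==3:p=p+r.apply([L[5],0,L[2]])
        if i==5:p=p+r.apply([L[6],0,L[3]])
    return p,r*R.from_euler("z",tool)
E
python3 - <<'E'
from kin import *
best=[]
for s in itertools.product([1,-1],repeat=4):
    S=[s[0],1,s[1],1,s[2],1,s[3]]
    for b0 in(0,np.pi):
      for t0 in(0,1.57,3.14,-1.57):
        def f(v):
            o=[]
            for q,p,e in D:
                P,r=fk(q,S,[*v[:4],0,0,0],b0+v[4],t0+v[5]); o+=[*(P-p),*(.5*(r.inv()*R.from_euler("xyz",e)).as_rotvec())]
            return np.array(o)
        z=least_squares(f,[.35,.42,.45,.1,0,0]); best.append((z.cost,S,b0,t0,z.x.round(3),np.abs(z.fun).max()))
best.sort(key=lambda b:b[0])
for b in best[:4]:print(b)
E
```

```text
(np.float64(0.00011898858127535576), [-1, 1, -1, 1, -1, 1, -1], 0, 0, array([ 0.287,  0.416,  0.501,  0.163, -0.072,  1.502]), np.float64(0.01408674770797066))
(np.float64(0.00011898858127535618), [-1, 1, -1, 1, -1, 1, -1], 0, 3.14, array([ 0.287,  0.416,  0.501,  0.163, -0.072, -1.638]), np.float64(0.01408674786224215))
(np.float64(0.00011898858127535639), [-1, 1, -1, 1, -1, 1, -1], 0, 1.57, array([ 0.287,  0.416,  0.501,  0.163, -0.072, -0.068]), np.float64(0.01408674780418523))
(np.float64(0.00011898858127538711), [-1, 1, -1, 1, -1, 1, -1], 0, -1.57, array([ 0.287,  0.416,  0.501,  0.163, -0.072,  3.072]), np.float64(0.014086746083020072))
```

```bash
cat > ik.py <<'E'
from kin import *
from geo import M,O,down
S=[-1,1,-1,1,-1,1,-1];L=[.287,.416,.501,.163,0,0,0]
lo=np.array([-2.6,-.5,-1.47,.16,-1.27,.06,-2.6]);hi=np.array([2.6,2.12,1.34,2.42,4.41,2.06,2.6])
def pose(th,flip,tipL=150):
    rot=M*R.from_euler("x",th,degrees=True)*M.inv()*down
    if flip: rot=rot*R.from_euler("z",np.pi)
    c,s=np.cos(np.radians(th)),np.sin(np.radians(th))
    tip=np.array([0,c*34-s*tipL,80.5+s*34+c*tipL])/1e3
    return O+M.apply(tip)-rot.apply([0,0,.173]),rot
def solve(th,flip,q0):
    p,r0=pose(th,flip)
    def f(q):
        P,r=fk(q,S,L,-.072,1.502); return np.r_[(P-p)*5,(r.inv()*r0).as_rotvec(),.01*(q-q0)]
    z=least_squares(f,np.clip(q0,lo+.01,hi-.01),bounds=(lo,hi)); return z.x,np.abs(z.fun[:6]).max()
E
python3 - <<'E'
from ik import *
q=np.array([-.6,.18,.27,1.54,-.04,1.43,1.2])
for flip in(0,1):
    x=q.copy(); x[6]-=3.14*flip
    for th in range(0,91,15):
        x,e=solve(th,flip,x); print(flip,th,x.round(2),round(e,3))
g=np.random.default_rng(0)
for flip in(0,1):
    sols=[solve(90,flip,g.uniform(lo,hi)) for _ in range(25)]
    for x,e in sorted([s for s in sols if s[1]<.03],key=lambda s:np.linalg.norm(s[0][:5]-q[:5]))[:4]:print("ms",flip,x.round(2),round(e,3))
E
```

```text
0 0 [-0.56  0.25  0.28  1.58 -0.07  1.32  1.27] 0.0
0 15 [-0.39  0.2   0.33  1.65 -0.34  1.3   1.56] 0.0
0 30 [-0.2   0.25  0.37  1.69 -0.61  1.38  1.87] 0.0
0 45 [-0.01  0.38  0.36  1.68 -0.85  1.52  2.12] 0.0
0 60 [ 0.17  0.57  0.32  1.64 -1.01  1.69  2.32] 0.0
0 75 [ 0.31  0.79  0.25  1.56 -1.13  1.85  2.44] 0.0
0 90 [ 0.41  1.02  0.16  1.46 -1.21  1.99  2.52] 0.0
1 0 [-0.56  0.25  0.28  1.58 -0.07  1.32 -1.87] 0.0
1 15 [-0.39  0.2   0.33  1.65 -0.34  1.3  -1.58] 0.0
1 30 [-0.2   0.25  0.37  1.69 -0.62  1.38 -1.28] 0.0
1 45 [-0.01  0.38  0.36  1.68 -0.85  1.52 -1.02] 0.0
1 60 [ 0.17  0.57  0.32  1.64 -1.01  1.69 -0.83] 0.0
1 75 [ 0.31  0.79  0.25  1.56 -1.13  1.85 -0.7 ] 0.0
1 90 [ 0.41  1.02  0.16  1.46 -1.21  1.99 -0.62] 0.0
ms 0 [ 0.34  1.04  0.26  1.46 -1.27  2.04  2.54] 0.0
ms 0 [ 0.47  1.02  0.08  1.46 -1.16  1.95  2.5 ] 0.0
ms 0 [ 1.06  1.2  -0.74  1.46 -0.59  1.6   2.2 ] 0.0
ms 0 [ 1.28  1.5  -1.14  1.46 -0.17  1.48  1.92] 0.0
ms 1 [ 0.44  1.02  0.13  1.46 -1.19  1.97 -0.63] 0.0
ms 1 [ 0.34  1.04  0.26  1.46 -1.27  2.04 -0.6 ] 0.0
ms 1 [ 0.48  1.02  0.06  1.46 -1.15  1.94 -0.64] 0.0
ms 1 [ 0.5   1.02  0.04  1.46 -1.13  1.93 -0.65] 0.0
```

The measured joints are heading towards the q7 limit. The half-turned grasp leaves margin, so I'll flip the tool in the air and then finish the dry run.

Request:
step_arm([
  [[0, 0, 0, 0, 0, 0.121, 0.8], [0, 0, 0, 0, 0, 0.121, 0.8], [0, 0, 0, 0, 0, 0.121, 0.8], [0, 0, 0, 0, 0, 0.121, 0.8], [0, 0, 0, 0, 0, 0.121, 0.8], [0, 0, 0, 0, 0, 0.121, 0.8], [0, 0, 0, 0, 0, 0.121, 0.8], [0, 0, 0, 0, 0, 0.121, 0.8]],
])

```text
time_s: 3.77
tool_pos: [0.5586, -0.0045, 0.435]
ee_rot: [2.894, -0.346, 2.185]
ft_force: [0.3, 0.1, 0.0]
grip_width: 0.801
grasp_force: 0.0
```

Request:
step_arm([
  [[0, 0, 0, 0, 0, 0.121, 0.8], [0, 0, 0, 0, 0, 0.121, 0.8], [0, 0, 0, 0, 0, 0.121, 0.8], [0, 0, 0, 0, 0, 0.121, 0.8], [0, 0, 0, 0, 0, 0.121, 0.8], [0, 0, 0, 0, 0, 0.121, 0.8], [0, 0, 0, 0, 0, 0.121, 0.8], [0, 0, 0, 0, 0, 0.121, 0.8]],
])

```text
time_s: 4.43
tool_pos: [0.5586, -0.0045, 0.4349]
ee_rot: [-2.98, -0.392, 1.141]
ft_force: [0.1, 1.4, -0.7]
grip_width: 0.795
grasp_force: 0.0
```

Request:
step_arm([
  [[0, 0, 0, 0, 0, 0.121, 0.8], [0, 0, 0, 0, 0, 0.121, 0.8], [0, 0, 0, 0, 0, 0.121, 0.8], [0, 0, 0, 0, 0, 0.121, 0.8], [0, 0, 0, 0, 0, 0.121, 0.8], [0, 0, 0, 0, 0, 0.121, 0.8], [0, 0, 0, 0, 0, 0.121, 0.8], [0, 0, 0, 0, 0, 0.121, 0.8]],
])

```text
time_s: 5.1
tool_pos: [0.5586, -0.0045, 0.4349]
ee_rot: [-2.729, -0.094, 0.185]
ft_force: [-0.5, -0.4, -0.4]
grip_width: 0.794
grasp_force: 0.0
```

Request:
step_arm([
  [[0, 0, 0, 0, 0, 0.119, 0.8], [0, 0, 0, 0, 0, 0.119, 0.8], [0, 0.0196, -0.0013, 0.05236, 0, 0, 0.8], [0, 0.0196, -0.0013, 0.05236, 0, 0, 0.8], [0, 0.0196, -0.0013, 0.05236, 0, 0, 0.8], [0, 0.0196, -0.0013, 0.05236, 0, 0, 0.8], [0, 0.0196, -0.0013, 0.05236, 0, 0, 0.8], [0, 0.0196, -0.0013, 0.05236, 0, 0, 0.8]],
])

```text
time_s: 5.77
tool_pos: [0.5558, -0.1092, 0.3799]
ee_rot: [-2.403, -0.001, -0.027]
ft_force: [-0.3, 0.2, -0.3]
grip_width: 0.802
grasp_force: 0.0
```

Request:
step_arm([
  [[0, 0.0196, -0.0013, 0.05236, 0, 0, 0.8], [0, 0.0196, -0.0013, 0.05236, 0, 0, 0.8], [0, 0.0196, -0.0013, 0.05236, 0, 0, 0.8], [0, 0.0196, -0.0013, 0.05236, 0, 0, 0.8], [0, 0.0196, -0.0013, 0.05236, 0, 0, 0.8], [0, 0.0196, -0.0013, 0.05236, 0, 0, 0.8], [0, 0.0196, -0.0013, 0.05236, 0, 0, 0.8], [0, 0.0196, -0.0013, 0.05236, 0, 0, 0.8]],
])

```text
time_s: 6.43
tool_pos: [0.5531, -0.2116, 0.2617]
ee_rot: [-1.984, -0.0, -0.027]
ft_force: [-0.7, 0.7, 0.1]
grip_width: 0.8
grasp_force: 0.0
```

```bash
python3 -c "
from geo import *
to([0,-200,114.5],M*R.from_euler('x',90,degrees=True)*M.inv()*down*R.from_euler('z',np.pi))"
```

```text
t 6.43 q [ 0.12  0.7   0.56  1.6  -1.17  1.88 -0.65] pos [ 0.5531 -0.2116  0.2617] rpy [-1.984 -0.    -0.027] F [-0.68  0.72  0.09] w 0.8 tip_m [  -1.8 -161.4  192.3]
d_tool mm [-1.000e-01  1.562e+02  1.040e+01] rotvec [0.4128 0.0085 0.002 ]
```

Request:
step_arm([
  [[0, 0.0196, -0.0013, 0.05236, 0, 0, 0.8], [0, 0.0196, -0.0013, 0.05236, 0, 0, 0.8], [0, 0.0196, -0.0013, 0.05236, 0, 0, 0.8], [0, 0.0196, -0.0013, 0.05236, 0, 0, 0.8], [0, 0.0196, -0.0013, 0.05236, 0, 0, 0.8], [0, 0.0196, -0.0013, 0.05236, 0, 0, 0.8], [0, 0.0196, -0.0013, 0.05236, 0, 0, 0.8], [0, 0.0196, -0.0013, 0.05236, 0, 0, 0.8]],
])

```text
time_s: 7.1
tool_pos: [0.5518, -0.2573, 0.1125]
ee_rot: [-1.565, -0.0, -0.028]
ft_force: [0.4, -0.6, -0.1]
grip_width: 0.801
grasp_force: 0.0
```

```bash
python3 - <<'E'
from geo import *
to([0,-200,114.5],M*R.from_euler('x',90,degrees=True)*M.inv()*down*R.from_euler('z',np.pi))
from station import imaging
s=imaging.snapshot("side"); cv2.imwrite("pics/side1.png",s["frame"][:,:,::-1])
E
```

```text
t 7.1 q [ 0.45  1.04  0.21  1.44 -1.24  2.03 -0.54] pos [ 0.5518 -0.2573  0.1125] rpy [-1.565 -0.    -0.028] F [ 0.39 -0.6  -0.08] w 0.801 tip_m [  -1.5 -192.5  113.5]
d_tool mm [ 0.  -2.1 -7.5] rotvec [-0.006   0.0082  0.0003]
```

View pics/side1.png

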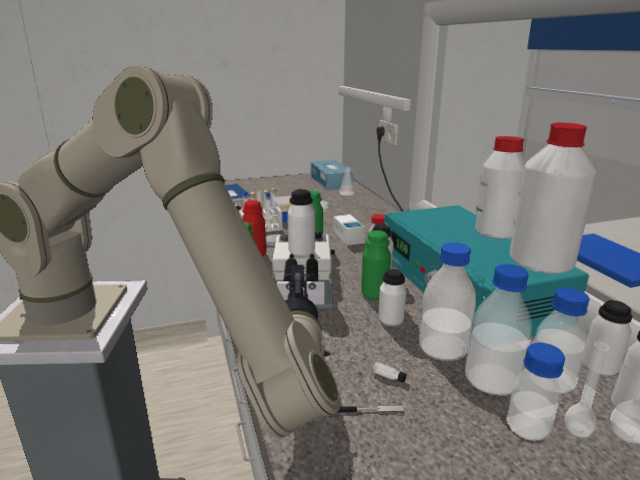

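The horizontal pose is reachable. The side view shows the hand level behind the rollers at about (300,290), in line with the bottle and clear of everything. I'll swing back up over the bottle.

Request:
step_arm([
  [[0, -0.0195, 0.0023, -0.05236, 0, 0, 0.8], [0, -0.0195, 0.0023, -0.05236, 0, 0, 0.8], [0, -0.0195, 0.0023, -0.05236, 0, 0, 0.8], [0, -0.0195, 0.0023, -0.05236, 0, 0, 0.8], [0, -0.0195, 0.0023, -0.05236, 0, 0, 0.8], [0, -0.0195, 0.0023, -0.05236, 0, 0, 0.8], [0, -0.0195, 0.0023, -0.05236, 0, 0, 0.8], [0, -0.0195, 0.0023, -0.05236, 0, 0, 0.8]],
])

```text
time_s: 7.82
tool_pos: [0.5529, -0.211, 0.2642]
ee_rot: [-1.99, -0.001, -0.028]
ft_force: [-0.1, 1.1, 0.6]
grip_width: 0.799
grasp_force: 0.0
```

Request:
step_arm([
  [[0, -0.0195, 0.0023, -0.05236, 0, 0, 0.8], [0, -0.0195, 0.0023, -0.05236, 0, 0, 0.8], [0, -0.0195, 0.0023, -0.05236, 0, 0, 0.8], [0, -0.0195, 0.0023, -0.05236, 0, 0, 0.8], [0, -0.0195, 0.0023, -0.05236, 0, 0, 0.8], [0, -0.0195, 0.0023, -0.05236, 0, 0, 0.8], [0, -0.0195, 0.0023, -0.05236, 0, 0, 0.8], [0, -0.0195, 0.0023, -0.05236, 0, 0, 0.8]],
])

```text
time_s: 8.48
tool_pos: [0.5555, -0.1083, 0.3817]
ee_rot: [-2.408, -0.002, -0.028]
ft_force: [-0.3, 0.1, -0.4]
grip_width: 0.799
grasp_force: 0.0
```

Request:
step_arm([
  [[0, -0.0195, 0.0023, -0.05236, 0, 0, 0.8], [0, -0.0195, 0.0023, -0.05236, 0, 0, 0.8], [0, -0.0195, 0.0023, -0.05236, 0, 0, 0.8], [0, -0.0195, 0.0023, -0.05236, 0, 0, 0.8], [0, -0.0195, 0.0023, -0.05236, 0, 0, 0.8], [0, -0.0195, 0.0023, -0.05236, 0, 0, 0.8], [0, -0.0195, 0.0023, -0.05236, 0, 0, 0.8], [0, -0.0195, 0.0023, -0.05236, 0, 0, 0.8]],
])

```text
time_s: 9.15
tool_pos: [0.5593, 0.0332, 0.4473]
ee_rot: [-2.826, -0.002, -0.028]
ft_force: [0.0, 0.3, 0.8]
grip_width: 0.799
grasp_force: 0.0
```

Request:
step_arm([
  [[0, -0.0195, 0.0023, -0.05236, 0, 0, 0.8], [0, -0.0195, 0.0023, -0.05236, 0, 0, 0.8], [0, -0.0195, 0.0023, -0.05236, 0, 0, 0.8], [0, -0.0195, 0.0023, -0.05236, 0, 0, 0.8], [0, -0.0195, 0.0023, -0.05236, 0, 0, 0.8], [0, -0.0195, 0.0023, -0.05236, 0, 0, 0.8], [0, 0, 0, 0, 0, 0, 0.8]],
])

```text
time_s: 9.73
tool_pos: [0.5617, 0.155, 0.4539]
ee_rot: [-3.139, 0.0, -0.02]
ft_force: [0.4, 1.4, -0.3]
grip_width: 0.797
grasp_force: 0.0
```

```bash
python3 - <<'E'
from geo import *
to([0,33,270],down*R.from_euler('z',np.pi))
from station import imaging
for n in("side","top"):
    s=imaging.snapshot(n); f=s["frame"][:,:,::-1]
    f=f[140:290,220:400] if n=="side" else f[170:320,180:360]
    cv2.imwrite(f"pics/{n}2.png",f); globals()[n]=f
cv2.imwrite("pics/pair2.png",cv2.resize(np.hstack([side,top]),(800,333),interpolation=cv2.INTER_CUBIC))
E
```

```text
t 9.73 q [-0.58  0.21  0.28  1.52 -0.06  1.42 -1.89] pos [0.5617 0.155  0.4539] rpy [-3.139  0.    -0.02 ] F [ 0.43  1.39 -0.27] w 0.797 tip_m [ -5.   47.2 280.9]
d_tool mm [ 4.7 13.9 10.9] rotvec [-0.0021  0.0004  0.0158]
```

View pics/pair2.png

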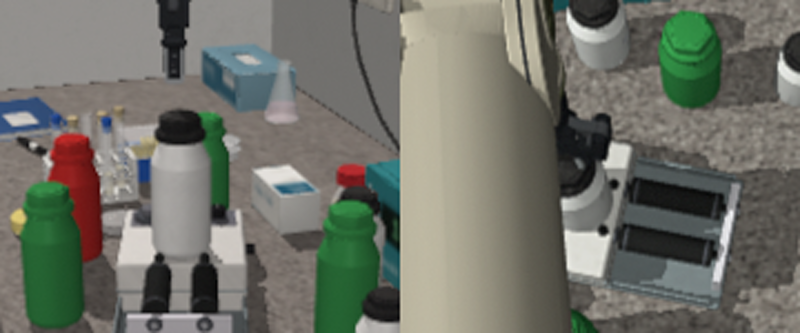

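The side crop shows the fingers about 3 px left of the cap, at (174) against (181), which agrees with the 5 mm x error. I'll correct that and come down over the cap with a wider opening.

Request:
step_arm([
  [[0.002, 0.006, 0, 0, 0, 0.008, 0.9], [0.003, 0.0075, 0, -0.002, 0, 0.008, 0.9], [0, 0, 0.005, 0, 0, 0, 0.9], [0, 0, 0.006, 0, 0, 0, 0.9], [0, 0, 0.007, 0, 0, 0, 0.9], [0, 0, 0.007, 0, 0, 0, 0.9], [0, 0, 0.007, 0, 0, 0, 0.9], [0, 0, 0, 0, 0, 0, 0.9]],
])

```text
time_s: 10.5
tool_pos: [0.5672, 0.1355, 0.4199]
ee_rot: [-3.141, 0.003, -0.044]
ft_force: [-0.7, 0.2, -0.3]
grip_width: 0.901
grasp_force: 0.0
```

```bash
python3 - <<'E'
from geo import *
to([0,33.5,227],down*R.from_euler('z',np.pi))
E
```

```text
t 10.5 q [-0.55  0.23  0.29  1.57 -0.07  1.35 -1.87] pos [0.5672 0.1355 0.4199] rpy [-3.141e+00  3.000e-03 -4.400e-02] F [-0.74  0.18 -0.29] w 0.901 tip_m [  0.7  27.6 246.9]
d_tool mm [-1.2 -5.9 19.9] rotvec [-0.0001  0.0028 -0.0078]
```

Request:
step_arm([
  [[-0.001, -0.003, 0, 0, 0, -0.004, 0.9], [0, -0.003, 0, 0, 0, -0.004, 0.9], [0, 0, 0.004, 0, 0, 0, 0.9], [0, 0, 0.004, 0, 0, 0, 0.9], [0, 0, 0, 0, 0, 0, 0.9]],
])

```text
time_s: 10.92
tool_pos: [0.5667, 0.1414, 0.4131]
ee_rot: [-3.141, 0.001, -0.036]
ft_force: [0.4, -0.6, -0.1]
grip_width: 0.899
grasp_force: 0.0
```

```bash
python3 - <<'E'
from geo import *
to([0,33.5,227],down*R.from_euler('z',np.pi))
E
```

```text
t 10.92 q [-0.56  0.24  0.28  1.58 -0.07  1.34 -1.88] pos [0.5667 0.1414 0.4131] rpy [-3.141e+00  1.000e-03 -3.600e-02] F [ 0.39 -0.56 -0.11] w 0.899 tip_m [  0.3  33.6 240.1]
d_tool mm [-0.5 -0.  13.1] rotvec [-0.0006  0.0011  0.    ]
```

Request:
step_arm([
  [[0, 0, 0.004, 0, 0, 0, 0.9], [0, 0, 0.004, 0, 0, 0, 0.9], [0, 0, 0.004, 0, 0, 0, 0.9], [0, 0, 0, 0, 0, 0, 0.9], [0, 0, 0, 0, 0, 0, 0.85], [0, 0, 0, 0, 0, 0, 0.8], [0, 0, 0, 0, 0, 0, 0.8]],
])

```text
time_s: 11.5
tool_pos: [0.5669, 0.1414, 0.4022]
ee_rot: [-3.14, -0.0, -0.036]
ft_force: [0.4, -0.2, 0.4]
grip_width: 0.801
grasp_force: 0.0
```

```bash
python3 - <<'E'
from geo import *
to([0,33.5,227],down*R.from_euler('z',np.pi))
a=np.radians(1.25);p=np.array([0,.034,.173+.146]);print(p-R.from_rotvec([a,0,0]).apply(p),a)
from station import imaging
s=imaging.snapshot("side"); cv2.imwrite("pics/side3.png",cv2.resize(s["frame"][140:290,220:400,::-1],None,fx=4,fy=4,interpolation=cv2.INTER_CUBIC))
E
```

```text
t 11.5 q [-0.56  0.24  0.28  1.59 -0.07  1.32 -1.87] pos [0.5669 0.1414 0.4022] rpy [-3.14  -0.    -0.036] F [ 0.38 -0.25  0.44] w 0.801 tip_m [  0.7  33.6 229.2]
d_tool mm [-0.7 -0.1  2.2] rotvec [-0.0012 -0.0002 -0.0002]
[ 0.          0.00696704 -0.00066579] 0.02181661564992912
```

View pics/side3.png

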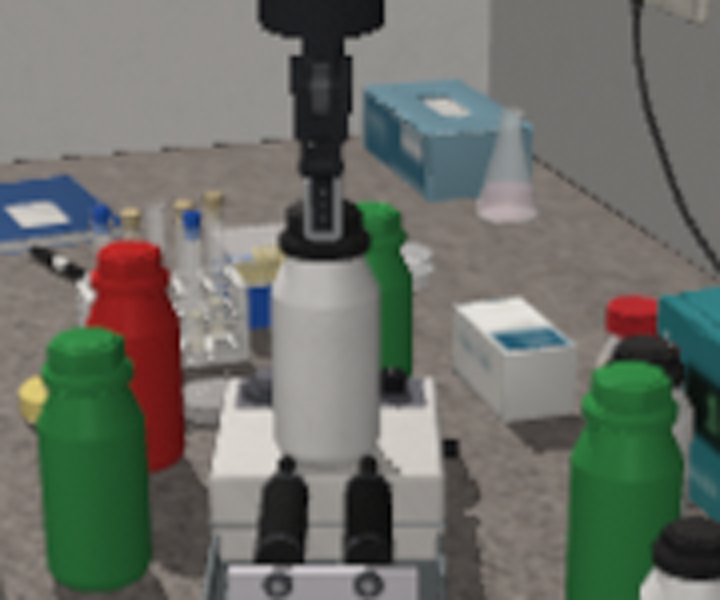

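The near finger is at (322,210), centred on the cap at (325,230). I'll start tipping.

Request:
step_arm([
  [[0, 0.007, -0.0007, 0.0218, 0, 0, 0.8], [0, 0.007, -0.0007, 0.0218, 0, 0, 0.8], [0, 0.007, -0.0007, 0.0218, 0, 0, 0.8], [0, 0.007, -0.0007, 0.0218, 0, 0, 0.8], [0, 0.007, -0.0007, 0.0218, 0, 0, 0.8], [0, 0.007, -0.0007, 0.0218, 0, 0, 0.8], [0, 0.007, -0.0007, 0.0218, 0, 0, 0.8], [0, 0.007, -0.0007, 0.0218, 0, 0, 0.8]],
])

```text
time_s: 12.22
tool_pos: [0.5648, 0.0843, 0.4033]
ee_rot: [-2.964, -0.0, -0.037]
ft_force: [0.7, 0.7, -0.6]
grip_width: 0.797
grasp_force: 0.2
```

```bash
cat >>geo.py <<'E'
def arc(L=148):   # where the hand is on the arc
    s,r=status(); z=M.inv().apply(r.apply([0,0,1])); th=np.arctan2(z[1],-z[2])
    tip=M.inv().apply(s["tool_pos"]+r.apply([0,0,.173])-O)*1e3-[0,0,80.5]
    q=R.from_euler("x",-th).apply(tip); print("theta",np.degrees(th).round(1),"x, offset(34), L",q.round(1))
E
python3 -c "
from geo import *
arc()"
```

```text
t 12.22 q [-0.44  0.2   0.31  1.64 -0.25  1.28 -1.68] pos [0.5648 0.0843 0.4033] rpy [-2.964 -0.    -0.037] F [ 0.66  0.74 -0.63] w 0.797 tip_m [  0.7   6.9 233. ]
theta 10.2 x, offset(34), L [  0.7  33.8 148.9]
```

Request:
step_arm([
  [[0, 0.007, -0.0007, 0.0218, 0, 0, 0.8], [0, 0.007, -0.0007, 0.0218, 0, 0, 0.8], [0, 0.007, -0.0007, 0.0218, 0, 0, 0.8], [0, 0.007, -0.0007, 0.0218, 0, 0, 0.8], [0, 0.007, -0.0007, 0.0218, 0, 0, 0.8], [0, 0.007, -0.0007, 0.0218, 0, 0, 0.8], [0, 0.007, -0.0007, 0.0218, 0, 0, 0.8], [0, 0.007, -0.0007, 0.0218, 0, 0, 0.8]],
])

```text
time_s: 12.88
tool_pos: [0.5627, 0.0288, 0.3947]
ee_rot: [-2.79, -0.0, -0.037]
ft_force: [-1.0, 0.4, -0.9]
grip_width: 0.798
grasp_force: 0.0
```

Request:
step_arm([
  [[0, 0.007, -0.0007, 0.0218, 0, 0, 0.8], [0, 0.007, -0.0007, 0.0218, 0, 0, 0.8], [0, 0.007, -0.0007, 0.0218, 0, 0, 0.8], [0, 0.007, -0.0007, 0.0218, 0, 0, 0.8], [0, 0.007, -0.0007, 0.0218, 0, 0, 0.8], [0, 0.007, -0.0007, 0.0218, 0, 0, 0.8], [0, 0.007, -0.0007, 0.0218, 0, 0, 0.8], [0, 0.007, -0.0007, 0.0218, 0, 0, 0.8]],
])

```text
time_s: 13.55
tool_pos: [0.5608, -0.0245, 0.3766]
ee_rot: [-2.615, -0.001, -0.037]
ft_force: [0.3, 0.0, 0.1]
grip_width: 0.8
grasp_force: 0.2
```

```bash
python3 - <<'E'
from geo import *
arc()
from station import imaging
s=imaging.snapshot("side"); cv2.imwrite("pics/side4.png",cv2.resize(s["frame"][140:290,220:400,::-1],None,fx=4,fy=4,interpolation=cv2.INTER_CUBIC))
E
```

```text
t 13.55 q [-0.19  0.24  0.36  1.7  -0.63  1.34 -1.26] pos [ 0.5608 -0.0245  0.3766] rpy [-2.615e+00 -1.000e-03 -3.700e-02] F [0.3  0.04 0.11] w 0.8 tip_m [  0.7 -45.7 227. ]
theta 30.1 x, offset(34), L [  0.7  34.1 149.7]
```

View pics/side4.png

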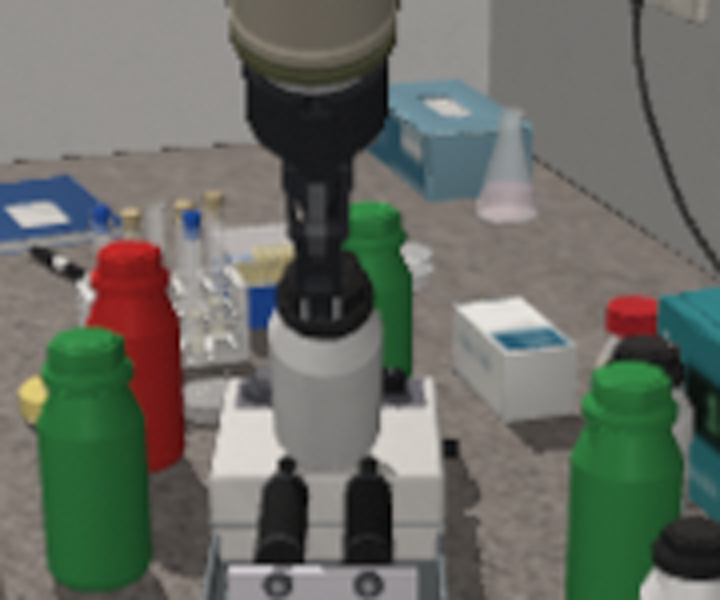

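The bottle leans at about 30°, its cap at (325,290) between the fingers, with its foot at the stops and light contact. I'll go on.

Request:
step_arm([
  [[0, 0.007, -0.0006, 0.0218, 0, 0, 0.8], [0, 0.007, -0.0006, 0.0218, 0, 0, 0.8], [0, 0.007, -0.0006, 0.0218, 0, 0, 0.8], [0, 0.007, -0.0006, 0.0218, 0, 0, 0.8], [0, 0.007, -0.0006, 0.0218, 0, 0, 0.8], [0, 0.007, -0.0006, 0.0218, 0, 0, 0.8], [0, 0.007, -0.0006, 0.0218, 0, 0, 0.8], [0, 0.007, -0.0006, 0.0218, 0, 0, 0.8]],
])

```text
time_s: 14.27
tool_pos: [0.5591, -0.0729, 0.3486]
ee_rot: [-2.441, 0.0, -0.036]
ft_force: [0.5, -0.3, -0.5]
grip_width: 0.795
grasp_force: 0.3
```

Request:
step_arm([
  [[0, 0.007, -0.0006, 0.0218, 0, 0, 0.8], [0, 0.007, -0.0006, 0.0218, 0, 0, 0.8], [0, 0.007, -0.0006, 0.0218, 0, 0, 0.8], [0, 0.007, -0.0006, 0.0218, 0, 0, 0.8], [0, 0.007, -0.0006, 0.0218, 0, 0, 0.8], [0, 0.007, -0.0006, 0.0218, 0, 0, 0.8], [0, 0.007, -0.0006, 0.0218, 0, 0, 0.8], [0, 0.007, -0.0006, 0.0218, 0, 0, 0.8]],
])

```text
time_s: 14.93
tool_pos: [0.5575, -0.1162, 0.3129]
ee_rot: [-2.266, 0.0, -0.036]
ft_force: [0.5, -0.4, 0.6]
grip_width: 0.803
grasp_force: 0.5
```

Request:
step_arm([
  [[0, 0.007, -0.0006, 0.0218, 0, 0, 0.8], [0, 0.007, -0.0006, 0.0218, 0, 0, 0.8], [0, 0.007, -0.0006, 0.0218, 0, 0, 0.8], [0, 0.007, -0.0006, 0.0218, 0, 0, 0.8], [0, 0.007, -0.0006, 0.0218, 0, 0, 0.8], [0, 0.007, -0.0006, 0.0218, 0, 0, 0.8], [0, 0.007, -0.0006, 0.0218, 0, 0, 0.8], [0, 0.007, -0.0006, 0.0218, 0, 0, 0.8]],
])

```text
time_s: 15.6
tool_pos: [0.5562, -0.1525, 0.2701]
ee_rot: [-2.092, 0.0, -0.036]
ft_force: [0.3, -2.2, 0.0]
grip_width: 0.798
grasp_force: 0.6
```

```bash
python3 - <<'E'
from geo import *
arc()
E
```

```text
t 15.6 q [ 0.17  0.56  0.33  1.68 -1.05  1.64 -0.77] pos [ 0.5562 -0.1525  0.2701] rpy [-2.092  0.    -0.036] F [ 0.32 -2.17  0.01] w 0.798 tip_m [   0.6 -110.6  183.9]
theta 60.1 x, offset(34), L [  0.6  34.7 147.4]
```

Request:
step_arm([
  [[0, 0.007, -0.0008, 0.0218, 0, 0, 0.8], [0, 0.007, -0.0008, 0.0218, 0, 0, 0.8], [0, 0.007, -0.0008, 0.0218, 0, 0, 0.8], [0, 0.007, -0.0008, 0.0218, 0, 0, 0.8], [0, 0.007, -0.0008, 0.0218, 0, 0, 0.8], [0, 0.007, -0.0008, 0.0218, 0, 0, 0.8], [0, 0.007, -0.0008, 0.0218, 0, 0, 0.8], [0, 0.007, -0.0008, 0.0218, 0, 0, 0.8]],
])

```text
time_s: 16.27
tool_pos: [0.5551, -0.1821, 0.2223]
ee_rot: [-1.917, 0.0, -0.036]
ft_force: [0.7, 0.7, -3.1]
grip_width: 0.801
grasp_force: 0.7
```

Request:
step_arm([
  [[0, 0.007, -0.0008, 0.0218, 0, 0, 0.8], [0, 0.007, -0.0008, 0.0218, 0, 0, 0.8], [0, 0.007, -0.0008, 0.0218, 0, 0, 0.8], [0, 0.007, -0.0008, 0.0218, 0, 0, 0.8], [0, 0.007, -0.0008, 0.0218, 0, 0, 0.8], [0, 0.007, -0.0008, 0.0218, 0, 0, 0.8], [0, 0.007, -0.0008, 0.0218, 0, 0, 0.8], [0, 0.007, -0.0008, 0.0218, 0, 0, 0.8]],
])

```text
time_s: 16.93
tool_pos: [0.5543, -0.2034, 0.1702]
ee_rot: [-1.743, 0.0, -0.036]
ft_force: [0.6, 0.8, -2.2]
grip_width: 0.801
grasp_force: 0.8
```

```bash
python3 - <<'E'
from geo import *
arc()
E
```

```text
t 16.93 q [ 0.36  0.84  0.22  1.59 -1.19  1.86 -0.59] pos [ 0.5543 -0.2034  0.1702] rpy [-1.743  0.    -0.036] F [ 0.64  0.76 -2.2 ] w 0.801 tip_m [   0.6 -141.1  140.5]
theta 80.1 x, offset(34), L [  0.6  34.9 149.3]
```

Last 10°, a little slower.

Request:
step_arm([
  [[0, 0.0058, -0.0006, 0.018, 0, 0, 0.8], [0, 0.0058, -0.0006, 0.018, 0, 0, 0.8], [0, 0.0058, -0.0006, 0.018, 0, 0, 0.8], [0, 0.0058, -0.0006, 0.018, 0, 0, 0.8], [0, 0.0058, -0.0006, 0.018, 0, 0, 0.8], [0, 0.0058, -0.0006, 0.018, 0, 0, 0.8], [0, 0.0058, -0.0006, 0.018, 0, 0, 0.8], [0, 0.0058, -0.0006, 0.018, 0, 0, 0.8]],
])

```text
time_s: 17.6
tool_pos: [0.554, -0.2133, 0.125]
ee_rot: [-1.599, -0.0, -0.036]
ft_force: [0.7, -0.5, -0.0]
grip_width: 0.795
grasp_force: 0.0
```

```bash
python3 - <<'E'
from geo import *
arc()
from station import imaging
for n,(r,c) in {"side":(200,220),"top":(190,210)}.items():
    f=imaging.snapshot(n)["frame"][r:r+150,c:c+180,::-1]; globals()[n]=f
cv2.imwrite("pics/pair5.png",cv2.resize(np.hstack([side,top]),(800,333),interpolation=cv2.INTER_CUBIC))
E
```

```text
t 17.6 q [ 0.44  0.96  0.14  1.53 -1.22  1.92 -0.55] pos [ 0.554  -0.2133  0.125 ] rpy [-1.599 -0.    -0.036] F [ 0.66 -0.5  -0.02] w 0.795 tip_m [   0.6 -148.6  120. ]
theta 88.4 x, offset(34), L [  0.6  35.3 149.7]
```

View pics/pair5.png

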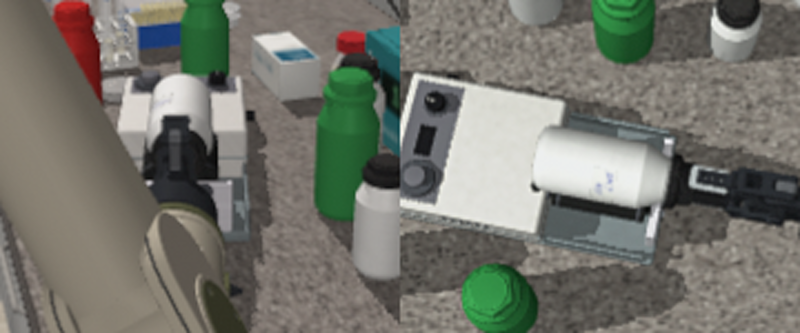

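The bottle lies on the rollers: the top view shows the body at (600,165) between the rollers and the cap outward at (675,180), with no force on the pads. I'll centre the fingers off the cap and then withdraw.

Request:
step_arm([
  [[0, 0.003, 0, 0.008, 0, 0, 0.82], [0, 0.003, 0, 0.008, 0, 0, 0.82], [0, 0, 0, 0, 0, 0, 0.82], [0, 0, 0, 0, 0, 0, 0.82], [0, 0, -0.005, 0, 0, 0, 0.82], [0, 0, -0.01, 0, 0, 0, 0.82], [0, 0, -0.01, 0, 0, 0, 0.82], [0, 0, -0.01, 0, 0, 0, 0.82]],
])

```text
time_s: 18.37
tool_pos: [0.5526, -0.2497, 0.12]
ee_rot: [-1.586, 0.0, -0.037]
ft_force: [0.3, -0.2, 1.2]
grip_width: 0.82
grasp_force: 0.0
```

```bash
python3 - <<'E'
from geo import *
arc()
from station import imaging
for n,(r,c) in {"side":(200,220),"top":(190,210)}.items():
    s=imaging.snapshot(n); f=s["frame"][r:r+150,c:c+180,::-1]; globals()[n]=f
cv2.imwrite("pics/top6.png",cv2.resize(top,(720,600),interpolation=cv2.INTER_CUBIC))
w=lambda *m:O+M.apply(np.array(m)/1e3)
for nm,m in dict(under_up=(0,0,149.5),side_p=(34.5,-60,115),side_m=(-34.5,-60,115),captop=(0,-165,115),cap_p=(25,-165,115),cap_m=(-25,-165,115),key=(-42,130,97)).items(): print(nm,((proj("top",w(*m))[0]-[210,190])*4).round())
E
```

```text
t 18.37 q [ 0.48  1.    0.15  1.46 -1.2   1.97 -0.56] pos [ 0.5526 -0.2497  0.12  ] rpy [-1.586  0.    -0.037] F [ 0.31 -0.23  1.17] w 0.82 tip_m [   0.5 -185.   117.4]
theta 89.1 x, offset(34), L [  0.5  34.1 185.5]
under_up [251. 265.]
side_p [370. 242.]
side_m [346. 357.]
captop [538. 333.]
cap_p [545. 291.]
cap_m [530. 375.]
key [ 25. 314.]
```

View pics/top6.png

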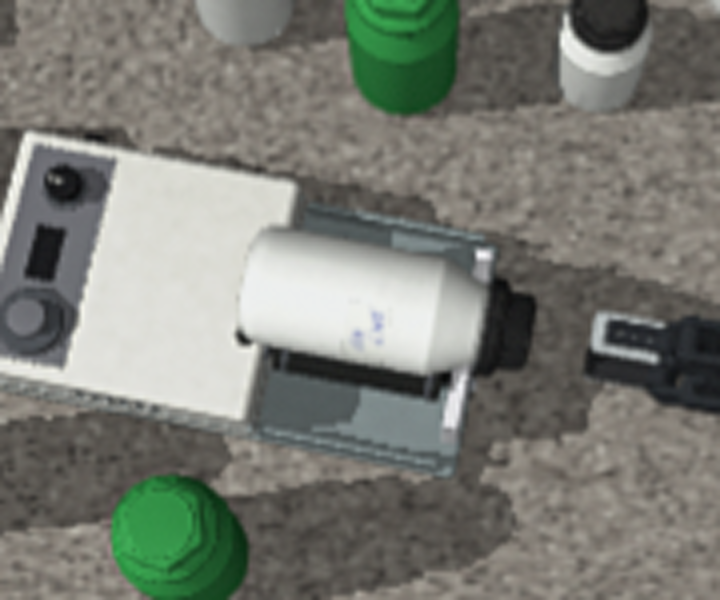

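The bottle rests straight on the rollers with its cap end at (535,330), against a predicted (538,333), and the fingers are clear. The key shows at (28,315), where predicted. I'll rise and go to the key.

Request:
step_arm([
  [[0, -0.01, -0.01, 0, 0, 0, 0.5], [0, -0.025, -0.005, 0, 0, 0, 0], [0, -0.03, 0, 0, 0, 0, 0], [0, -0.03, 0, 0, 0, 0, 0], [0, -0.03, 0, 0, 0, 0, 0], [0, -0.03, 0, 0, 0, 0, 0], [0, -0.03, 0, 0, 0, 0, 0], [0, -0.03, 0, 0, 0, 0, 0]],
])

```text
time_s: 19.13
tool_pos: [0.552, -0.2601, 0.3374]
ee_rot: [-1.586, -0.0, -0.036]
ft_force: [-0.2, -0.3, 0.1]
grip_width: 0.002
grasp_force: 0.0
```

Request:
step_arm([
  [[0, 0, 0, -0.09, 0, 0, 0], [0, 0, 0, -0.1, 0, 0, 0], [0, 0, 0, -0.1, 0, 0, 0], [0, 0, 0, -0.1, 0, 0, 0], [0, 0, 0, -0.1, 0, 0, 0], [0, 0, 0, -0.1, 0, 0, 0], [0, 0, 0, -0.1, 0, 0, 0], [0, 0, 0, -0.1, 0, 0, 0]],
])

```text
time_s: 19.8
tool_pos: [0.5521, -0.2605, 0.3361]
ee_rot: [-2.38, -0.001, -0.037]
ft_force: [0.3, 0.8, -0.2]
grip_width: -0.005
grasp_force: 0.0
```

Request:
step_arm([
  [[0, 0, 0, -0.1, 0, 0, 0], [0, 0, 0, -0.1, 0, 0, 0], [0, 0, 0, -0.1, 0, 0, 0], [0, 0, 0, -0.1, 0, 0, 0], [0, 0, 0, -0.1, 0, 0, 0], [0, 0, 0, -0.1, 0, 0, 0], [0, 0, 0, -0.1, 0, 0, 0], [0, 0, 0, -0.065, 0, 0, 0]],
])

```text
time_s: 20.47
tool_pos: [0.5524, -0.2597, 0.3363]
ee_rot: [3.138, -0.002, -0.036]
ft_force: [-0.6, 0.9, 0.1]
grip_width: 0.002
grasp_force: 0.0
```

```bash
python3 - <<'E'
from geo import *
to([-42,130,160],down*R.from_euler('z',np.pi))
E
```

```text
t 20.47 q [ 0.11  0.35  0.32  1.61 -0.11  1.2  -1.16] pos [ 0.5524 -0.2597  0.3363] rpy [ 3.138e+00 -2.000e-03 -3.600e-02] F [-0.64  0.94  0.06] w 0.002 tip_m [   0.9 -368.6  163.3]
d_tool mm [ -42.7 -498.     1.4] rotvec [ 0.0036 -0.0018 -0.0001]
```

Request:
step_arm([
  [[0, 0, -0.025, 0, 0, 0, 0], [0, 0, -0.025, 0, 0, 0, 0], [0, 0, -0.025, 0, 0, 0, 0], [-0.004, -0.03, 0, 0, 0, 0, 0], [-0.004, -0.035, 0, 0, 0, 0, 0], [-0.004, -0.035, 0, 0, 0, 0, 0], [-0.004, -0.035, 0, 0, 0, 0, 0], [-0.004, -0.035, 0, 0, 0, 0, 0]],
])

```text
time_s: 21.13
tool_pos: [0.5377, -0.0882, 0.4112]
ee_rot: [-3.14, -0.001, -0.038]
ft_force: [0.9, 0.1, 0.4]
grip_width: -0.001
grasp_force: 0.0
```

Request:
step_arm([
  [[-0.003, -0.035, 0, 0, 0, 0, 0], [-0.003, -0.035, 0, 0, 0, 0, 0], [-0.003, -0.035, 0, 0, 0, 0, 0], [-0.003, -0.035, 0, 0, 0, 0, 0], [-0.003, -0.035, 0, 0, 0, 0, 0], [-0.003, -0.035, 0, 0, 0, 0, 0], [-0.003, -0.035, 0, 0, 0, 0, 0], [-0.002, -0.035, 0, 0, 0, 0, 0]],
])

```text
time_s: 21.8
tool_pos: [0.5249, 0.1925, 0.4117]
ee_rot: [-3.14, -0.001, -0.037]
ft_force: [-0.1, -1.0, -0.7]
grip_width: -0.001
grasp_force: 0.0
```

Request:
step_arm([
  [[0, -0.024, 0, 0, 0, 0, 0], [0, -0.024, 0, 0, 0, 0, 0], [0, 0, 0, 0, 0, 0, 0], [0, 0, 0, 0, 0, 0, 0]],
])

```text
time_s: 22.13
tool_pos: [0.5269, 0.2402, 0.4111]
ee_rot: [-3.14, 0.0, -0.035]
ft_force: [0.1, -0.8, 1.0]
grip_width: -0.001
grasp_force: 0.0
```

```bash
python3 - <<'E'
from geo import *
to([-42,130,110],down*R.from_euler('z',np.pi))
E
```

```text
t 22.13 q [-0.49  0.23 -0.02  1.58  0.    1.33 -2.12] pos [0.5269 0.2402 0.4111] rpy [-3.14   0.    -0.035] F [ 0.05 -0.8   0.97] w -0.001 tip_m [-42.9 131.  238.1]
d_tool mm [  0.9   0.9 128.1] rotvec [-0.0016  0.0003  0.0015]
```

Request:
step_arm([
  [[0.001, 0.001, 0.025, 0, 0, 0, 0], [0, 0, 0.03, 0, 0, 0, 0], [0, 0, 0.03, 0, 0, 0, 0], [0, 0, 0.02, 0, 0, 0, 0], [0, 0, 0.01, 0, 0, 0, 0], [0, 0, 0.008, 0, 0, 0, 0], [0, 0, 0, 0, 0, 0, 0], [0, 0, 0, 0, 0, 0, 0]],
])

```text
time_s: 22.8
tool_pos: [0.5287, 0.2379, 0.2888]
ee_rot: [-3.14, -0.001, -0.037]
ft_force: [-0.2, 0.4, 0.6]
grip_width: 0.003
grasp_force: 0.0
```

```bash
python3 - <<'E'
from geo import *
to([-42,130,97],down*R.from_euler('z',np.pi))
from station import imaging
s=imaging.snapshot("side"); cv2.imwrite("pics/side7.png",cv2.resize(s["frame"][190:310,240:384,::-1],None,fx=5,fy=5,interpolation=cv2.INTER_CUBIC))
E
```

```text
t 22.8 q [-0.48  0.32 -0.02  1.72  0.01  1.09 -2.12] pos [0.5287 0.2379 0.2888] rpy [-3.14e+00 -1.00e-03 -3.70e-02] F [-0.2   0.4   0.59] w 0.003 tip_m [-40.8 128.9 115.8]
d_tool mm [-1.1 -1.4 18.8] rotvec [-0.0018 -0.001  -0.0009]
```

View pics/side7.png

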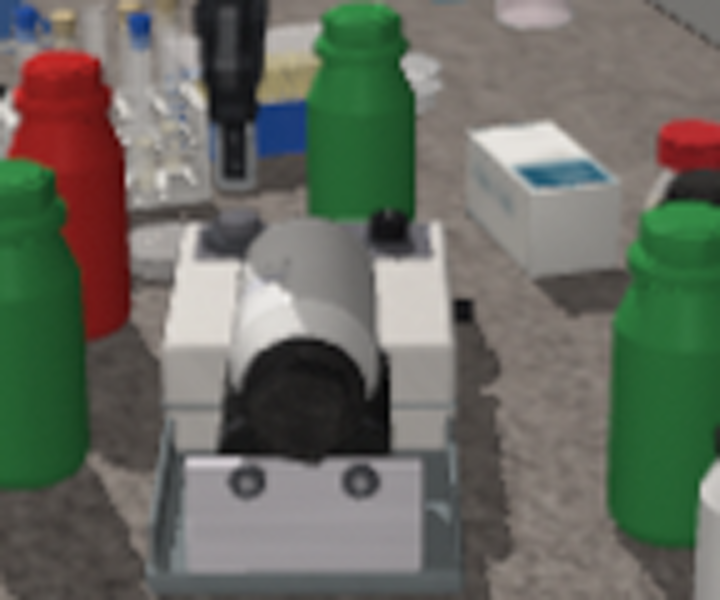

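The fingertips at (237,185) stand right above the key at (235,220), and the bottle rests with its cap towards the camera. Pressing.

Request:
step_arm([
  [[-0.001, -0.001, 0.006, 0, 0, 0, 0], [0, 0, 0.006, 0, 0, 0, 0], [0, 0, 0.005, 0, 0, 0, 0], [0, 0, 0.002, 0, 0, 0, 0], [0, 0, 0.001, 0, 0, 0, 0], [0, 0, 0.001, 0, 0, 0, 0], [0, 0, 0.001, 0, 0, 0, 0], [0, 0, 0, 0, 0, 0, 0]],
])

```text
time_s: 23.52
tool_pos: [0.5272, 0.2393, 0.2657]
ee_rot: [-3.14, 0.0, -0.036]
ft_force: [-2.2, -0.2, 3.9]
grip_width: -0.003
grasp_force: 1.9
```

```bash
python3 - <<'E'
from geo import *
to([-42,130,92],down*R.from_euler('z',np.pi))
E
```

```text
t 23.52 q [-0.48  0.35 -0.03  1.75  0.01  1.05 -2.12] pos [0.5272 0.2393 0.2657] rpy [-3.14   0.    -0.036] F [-2.17 -0.19  3.88] w -0.003 tip_m [-42.6 130.1  92.7]
d_tool mm [ 0.5 -0.1  0.7] rotvec [-0.0013  0.0005  0.    ]
```

Request:
step_arm([
  [[0, 0, 0.001, 0, 0, 0, 0], [0, 0, 0.001, 0, 0, 0, 0], [0, 0, 0, 0, 0, 0, 0], [0, 0, 0, 0, 0, 0, 0]],
])

```text
time_s: 23.85
tool_pos: [0.5273, 0.2393, 0.2653]
ee_rot: [-3.14, -0.0, -0.036]
ft_force: [-8.8, -3.7, 17.9]
grip_width: -0.002
grasp_force: 8.8
```

It has bottomed out: 18 N with no further travel. I'll withdraw.

Request:
step_arm([
  [[0, 0, 0, 0, 0, 0, 0], [0, 0, -0.005, 0, 0, 0, 0], [0, 0, -0.015, 0, 0, 0, 0], [0, 0, -0.025, 0, 0, 0, 0], [0, 0, -0.03, 0, 0, 0, 0], [0, 0, -0.03, 0, 0, 0, 0], [0, 0, 0, 0, 0, 0, 0], [0, 0, 0, 0, 0, 0, 0]],
])

```text
time_s: 24.52
tool_pos: [0.5278, 0.2392, 0.3704]
ee_rot: [-3.139, -0.003, -0.036]
ft_force: [-0.6, -0.0, -0.8]
grip_width: -0.003
grasp_force: 0.0
```

```bash
python3 - <<'E'
from geo import *
status()
from station import workorder
print(workorder.hand_in())
E
```

```text
t 24.52 q [-0.48  0.25 -0.02  1.64  0.01  1.25 -2.12] pos [0.5278 0.2392 0.3704] rpy [-3.139e+00 -3.000e-03 -3.600e-02] F [-0.56 -0.05 -0.85] w -0.003 tip_m [-41.3 130.3 197.4]
the job is handed in; nothing more can be done
None
```

The bottle was laid gently on the rollers, cap outward, and let go; the start key was then pushed in until it bottomed and released, and the job was handed in at about 24.5 s of the 67 s allowed; no verdict came back.

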